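# Zero the match score wheels click by click

### The arm

A 6-joint arm with a two-finger parallel gripper is mounted at the origin on the work surface. World frame = base frame: x ahead of the robot, y to its left, z up, the work surface at z = 0. Lengths are in m, angles in rad, forces in N, time in s.
With the tool pointing down it reaches from about 0.325 to 0.775 m from the base axis. Payload 5.5 kg.
Tool frame: the origin (TCP) lies at the very end of the fingers, on their centre line; the grasp point (between the pads) lies 19 mm behind it; z points along the fingers, y is the line along which they close (so a half turn about z gives the same grasp; the last joint's range is limited). The gripper opens to 88 mm and grips with 3 to 60 N. Pads are 20 mm wide; open, the fingers measure 115 mm over their backs; the gripper's body (75 mm by 178 mm) begins 61 mm behind the grasp point.
Start: joints at [1.263, 0.091, 1.231, -0, 1.82, -0.057], TCP at [0.149, 0.581, 0.188] pointing down, gripper open.
Joint ranges: [-2.87, 2.87], [-0.86, 2.18], [0.17, 2.46], [-1.51, 4.65], [0.06, 2.69], [-2.65, 2.65]. Speed limits (rad/s): [2.57, 2.57, 3.01, 3.14, 3.14, 3.14].

### API

Orientations are given as a 3x3 rotation matrix whose columns are the frame's x, y, z axes.
In Python, from plant import readout, imaging, r gives the robot as it stands.
- The arm moves only by the shell command python3 -m crank 'ROWS' [OPENING] [FORCE]. ROWS is JSON, a list of rows, each a list of 4 numbers: the shift along the tool's x, y, z in mm, then the turn about the tool's z in rad. In form: [[x, y, z, spin], ...]. A call has 1 to 12 rows; each row is the pose to reach, as a shift and turn from the pose commanded when the call began, along the tool's axes at that moment; what a row does not reach only later rows make up. A row lasts 1/8 s, in which the tool goes at most 62.5 mm and 10.7 degrees, less where a joint would pass 70% of its speed; a pose out of reach is approached as far as the arm can. A call with a gripper value outside its range is refused whole. OPENING is the opening, from -1 (shut) to 1 (fully open), set as the call begins (- or left out, the last holds). The fingers move at their own pace and stop on an object; FORCE is the grip in N (left out, the last holds). Time passes only in rows, so rows that repeat a pose let the fingers close. It gives the time, the measured TCP pose, the force, the opening and the grip force at its end, in the units of the state.
- readout.state(): the state, without advancing time (a new reading comes with each control period).
- imaging.grab_frame(name): name is "side" or "top"; returns a dict with "frame" (420x560x3 uint8, red, green, blue), "z_map" (420x560 float32, m along the optical axis (not along the pixel's ray), 0 where there is no reading), "K" (3x3 intrinsics, pixels), "dist" ([k1, k2, p1, p2, k3] as OpenCV has them; the pictures are not rectified), "world_from_camera" (4x4, takes a point from camera to world coordinates). Camera axes: x right, y down, z forward; pixel columns grow to the right and rows downward; lengths in m; the calibration is good to about 2 mm. A picture is of the moment at which its call begins.
- r.job_done(): hands the job in; it is judged then, once.
The state is a dict: "clock": time; "q": joint angles; "qd": joint speeds; "tau": joint torques, N m; "position": TCP position; "ee_rot": TCP orientation; "wrist_force": force on the tool from outside, world axes, zero at the start; "wrist_torque": the same for the moment, N m; "opening": finger opening in m; "finger_force": force on a finger pad.
Only numpy, scipy, OpenCV 4.12 (cv2) and the standard library are available. Lean on these libraries where they do the work, as an engineer would, in place of code of your own. Each camera call takes 0.05 s, during which the arm holds its last target. There are 200 camera calls.

### The job

Reset the two-player score counter on the desk for a new match: with a fingertip, lightly flick the top of each thumbwheel away from the robot, click by click, until its yellow facet faces straight up, and do not run past it. Only touch the wheels, never pinch or press them hard, and leave the pawns and the other things on the desk where they are.

Things in the scene. Friction and masses are not known exactly. Their poses are not given: they have to be found in the camera images.
- counter: Dark score counter fixed to the desk, 130 (x) by 250 mm (y), deck 52 mm high. Origin under its centre; x away from the robot (deck arrow), z up; turned up to 0.35 rad. Wheels at y = 65 and -65 mm. One click: a fingertip 24 mm above the axle pushes the near upper ridge away from the robot with 1 to 3 N; once it passes upright (half a click) the detent completes the click if no finger blocks it.
- left_axle (a point): Centre of the left (pink) wheel on its level axle, 44 mm above the desk; axes as the counter's, not turning. The drum is 30 mm wide along y, facets 20 mm from the axle; 6 radial ridges, 5 mm thick, 30 mm wide, round-edged, reach out to 42 mm. At rest the two upper ridges lean 30 degrees either side of vertical, tips 21 mm in front of and behind the axle and 36 mm above it.
- right_axle (a point): Centre of the right (teal) wheel on its level axle, 44 mm above the desk; axes as the counter's, not turning. The drum is 30 mm wide along y, facets 20 mm from the axle; 6 radial ridges, 5 mm thick, 30 mm wide, round-edged, reach out to 42 mm. At rest the two upper ridges lean 30 degrees either side of vertical, tips 21 mm in front of and behind the axle and 36 mm above it.
- left_wheel (a joint): Left (pink) thumbwheel angle, rad; grows as its top moves away from the robot. 0 = home, yellow facet straight up. One click = 1.047 rad, 6 facets; a sprung detent makes it rest only at whole clicks. At -1, -2, -3 clicks the top facet is white with 1, 2, 3 black pips = clicks still to go; it starts there. Stop at -3.6 rad; it can be pushed past home.
- right_wheel (a joint): Right (teal) thumbwheel angle, rad; grows as its top moves away from the robot. 0 = home, yellow facet straight up. One click = 1.047 rad, 6 facets; a sprung detent makes it rest only at whole clicks. At -1, -2, -3 clicks the top facet is white with 1, 2, 3 black pips = clicks still to go; it starts there. Stop at -3.6 rad; it can be pushed past home.
- pawn_pink: Loose pink game pawn, 26 mm across, 42 mm tall, standing just beyond the counter behind the left wheel. Origin at the centre of its foot. Leave alone.
- pawn_teal: Loose teal game pawn, 26 mm across, 42 mm tall, standing just beyond the counter behind the right wheel. Origin at the centre of its foot. Leave alone.
- mouse: Loose pink plastic computer mouse, 108 x 62 x 35 mm. Origin under its centre. Leave alone.
- cup_lid: Loose stainless cup lid, 80 mm across, 31 mm tall. Origin under its centre. Leave alone.
- dish: Loose glass dish, 96 mm across, 35 mm tall. Origin under its centre. Leave alone.
- case: Loose blue flip-top plastic case, snapped shut, 65 x 95 x 31 mm. Origin under its centre. Leave alone.

How it is judged:
At the end, for the whole second after the job is handed in: Both wheels rest at home, yellow facet up, within 0.2 rad (about 11 degrees), and every loose thing stands within 15 mm of where it was (value of joint left_wheel between -0.2 and 0.2 rad and velocity of joint left_wheel between -0.3 and 0.3 rad/s and value of joint right_wheel between -0.2 and 0.2 rad and velocity of joint right_wheel between -0.3 and 0.3 rad/s and distance of each of pawn_pink, pawn_teal, mouse, cup_lid, dish, case from where it was at the start of the episode below 0.015 m); the robot touches nothing.
It fails at once if a wheel is run past its yellow facet (more than 0.62 rad, over half a click, beyond home) (value of joint any of left_wheel, right_wheel above 0.62 rad).
It fails at once if a wheel is pinched or pressed hard (over 25 N) (contact force between the fingers and left_wheel above 25 N or contact force between the fingers and right_wheel above 25 N).
It fails at once if a bystander is lifted, carried or shoved (more than 15 mm) (distance of any of pawn_pink, pawn_teal, mouse, cup_lid, dish, case from where it was at the start of the episode above 0.015 m).
It also fails if it takes over 64 s, if anything falls off the work surface, if the arm or the gripper's body presses on something with over 40 N, if the wrist force passes 120 N, or if a joint passes its speed limit or range.

## Working session

There is one attempt and no reset: what is moved stays moved. The work goes in short steps, Python scripts to look and compute and a shell command to move; the robot and the scene stay as the last step left them, time stands still between calls to the robot, and variables do not carry over. Pictures are saved under pics/ and viewed, at most 10 in all, crops included, and the job is handed in when it is done.

```bash
mkdir -p pics; ls
python3 - <<'E'
from plant import readout, imaging
import cv2,numpy as np
s=readout.state(); print({k:np.round(s[k],3).tolist() for k in s})
for n in("top","side"):
    f=imaging.grab_frame(n); cv2.imwrite(f"pics/{n}0.png",f["frame"][:,:,::-1]); np.savez(f"{n}0.npz",**f)
    print(n,f["K"].tolist(),f["dist"],np.round(f["world_from_camera"],3).tolist())
E
```

```text
pics
{'clock': 0.0, 'q': [1.263, 0.092, 1.232, -0.0, 1.82, -0.057], 'qd': [-0.001, -0.001, 0.0, -0.002, -0.001, -0.002], 'tau': [-0.001, -44.643, -40.646, 0.07, 0.029, -0.0], 'position': [0.149, 0.581, 0.187], 'ee_rot': [[-0.969, 0.248, -0.001], [0.248, 0.969, -0.002], [0.0, -0.002, -1.0]], 'wrist_force': [0.384, 0.139, -0.158], 'wrist_torque': [0.006, 0.006, 0.068], 'finger_force': 0.0, 'opening': 0.088}
top [[430.9281133926188, 0.0, 281.2160603613206], [0.0, 430.9281133926188, 207.06444653103793], [0.0, 0.0, 1.0]] [0.03147626 0.         0.         0.         0.        ] [[0.037, -0.971, 0.234, 0.353], [-0.999, -0.038, 0.001, 0.003], [0.007, -0.234, -0.972, 0.949], [0.0, 0.0, 0.0, 1.0]]
side [[521.8336117388876, 0.0, 269.5847509649914], [0.0, 521.8336117388876, 200.01573925465215], [0.0, 0.0, 1.0]] [-0.12233704  0.          0.          0.          0.        ] [[-0.994, -0.07, 0.079, 0.462], [-0.105, 0.604, -0.79, 0.921], [0.007, -0.794, -0.608, 0.764], [0.0, 0.0, 0.0, 1.0]]
```

View pics/top0.png

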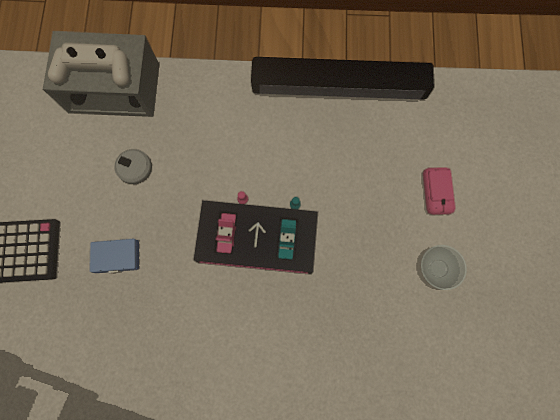

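View pics/side0.png

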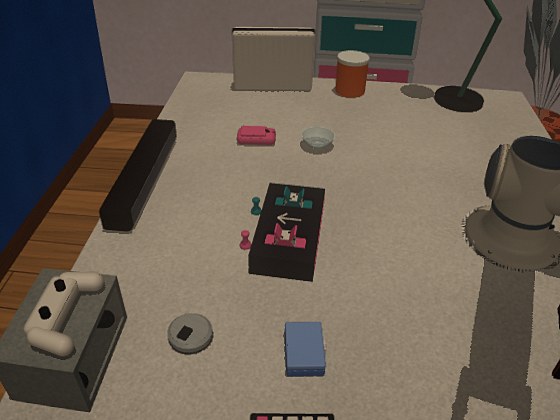

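Top: the dark deck spans (202,201), (318,210), (313,272), (195,264). The pink wheel is near (226,233), teal near (288,239), and the pawns are at (242,197) and (295,202). The side view shows pink at (286,237) and teal at (293,198).

```bash
cat > h.py <<'E'
import cv2,numpy as np
def ray(f,px,z):
    n=cv2.undistortPoints(np.float32(px).reshape(-1,1,2),f["K"],f["dist"]).reshape(-1,2)
    T=f["world_from_camera"]; d=np.c_[n,np.ones(len(n))]@T[:3,:3].T; o=T[:3,3]
    return o+d*((z-o[2])/d[:,2])[:,None]
def pix(f,P):
    T=np.linalg.inv(f["world_from_camera"]); r,_=cv2.Rodrigues(T[:3,:3])
    return cv2.projectPoints(np.float64(P).reshape(-1,1,3),r,T[:3,3],f["K"],f["dist"])[0].reshape(-1,2)
E
python3 - <<'E'
from h import *
f=dict(np.load("top0.npz")); im=f["frame"]; hsv=cv2.cvtColor(im,cv2.COLOR_RGB2HSV)
roi=np.zeros(im.shape[:2],np.uint8); roi[190:285,180:335]=1
# dark deck via depth: world points
v,u=np.nonzero(roi); z=f["z_map"][v,u]
n=cv2.undistortPoints(np.float32(np.c_[u,v]).reshape(-1,1,2),f["K"],f["dist"]).reshape(-1,2)
P=np.c_[n*z[:,None],z]@f["world_from_camera"][:3,:3].T+f["world_from_camera"][:3,3]
deck=(abs(P[:,2]-.052)<.006)
print("deck z",np.median(P[deck,2]),deck.sum())
pts=np.float32(ray(f,np.c_[u,v][deck],.052)[:,:2])
m=np.zeros_like(roi); m[v[deck],u[deck]]=1
c=max(cv2.findContours(m,0,1)[0],key=cv2.contourArea).reshape(-1,2)
r=cv2.minAreaRect(np.float32(ray(f,c,.052)[:,:2])*1000); print("depth rect mm",r)
dark=((hsv[...,2]<60)&(roi>0)).astype(np.uint8); dark=cv2.morphologyEx(dark,cv2.MORPH_OPEN,np.ones((3,3)))
c=max(cv2.findContours(dark,0,1)[0],key=cv2.contourArea).reshape(-1,2)
print("dark rect",cv2.minAreaRect(np.float32(ray(f,c,.052)[:,:2])*1000))
for nm,cond in(("pink",(hsv[...,0]>160)),("teal",(hsv[...,0]>80)&(hsv[...,0]<100))):
    k=(cond&(hsv[...,1]>90)&(hsv[...,2]>60)&(roi>0)).astype(np.uint8)
    nn,l,st,ce=cv2.connectedComponentsWithStats(k)
    for i in range(1,nn):
        if st[i,4]>15: print(nm,st[i],ce[i],np.round(ray(f,ce[i],.06),4))
h=[P[(abs(P[:,0]-0)<9)]]
g=dict(np.load("side0.npz"))["frame"]
a=cv2.resize(im[190:285,185:330],None,fx=4,fy=4,interpolation=2); b=cv2.resize(g[175:285,240:340],None,fx=3.45,fy=3.45,interpolation=2)[:380,:]
o=np.clip(np.hstack([a[:,:455] if 0 else cv2.resize(a,(450,380)),cv2.resize(b,(345,380))])*1.5,0,255).astype(np.uint8)
cv2.imwrite("pics/crop0.png",o[:,:,::-1])
E
```

```text
deck z 0.05228128279023786 6078
depth rect mm ((505.5647277832031, 54.20978546142578), (249.76902770996094, 130.72010803222656), 86.47055053710938)
dark rect ((505.0201416015625, 55.229827880859375), (247.5142822265625, 132.92587280273438), 86.42230224609375)
pink [238 192  10  12  99] [241.97979798 197.66666667] [[0.5847 0.0887 0.06  ]]
pink [215 213  21  41 483] [225.78674948 232.48654244] [[0.5083 0.1181 0.06  ]]
pink [199 261 109  12 175] [252.50285714 266.79428571] [[0.4391 0.0586 0.06  ]]
teal [290 197  10  12  75] [294.77333333 202.49333333] [[ 0.5785 -0.0241  0.06  ]]
teal [281 219  15  15 189] [288.11640212 225.75132275] [[ 0.5275 -0.0116  0.06  ]]
teal [279 242  15   5  44] [287.09090909 244.61363636] [[ 0.4876 -0.0108  0.06  ]]
teal [278 249  16  10 132] [285.36363636 253.53787879] [[ 0.4689 -0.0079  0.06  ]]
```

View pics/crop0.png

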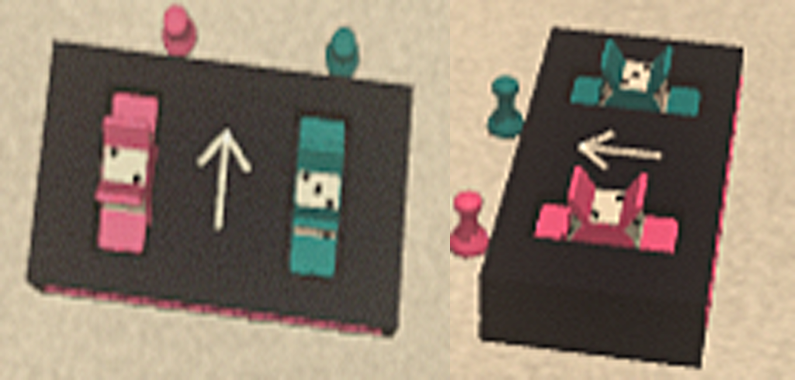

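Pink's top facet shows 2 pips and teal's looks like 3. The deck comes out at 250×131 mm, z = 52 mm, centre (0.5055, 0.0545), yaw −0.0616, which puts the left axle at about (0.5095, 0.1194) and the right at about (0.5015, −0.0104). These agree with the wheel colour blobs. I'll shut the fingers and move above the front of the left wheel.

```bash
python3 -m crank '[[-35,-30,0,-0.02],[-70,-61,0,-0.04],[-106,-91,0,-0.06],[-141,-122,0,-0.08],[-177,-152,0,-0.1],[-212,-183,0,-0.12],[-248,-213,0,-0.14],[-283,-244,0,-0.16],[-318,-274,0,-0.18],[-354,-305,0,-0.19],[-389,-335,0,-0.19],[-424,-365,0,-0.19]]' -1 5
cat > st.py <<'E'
import sys
from plant import readout, imaging
from h import *
s=readout.state(); R=np.array(s["ee_rot"]); p=np.array(s["position"])
C=np.array([.5055,.0545,0]); y=-.0616; B=np.array([[np.cos(y),-np.sin(y),0],[np.sin(y),np.cos(y),0],[0,0,1]])
print("t",s["clock"],"p",np.round(p,4),"F",np.round(B.T@np.array(s["wrist_force"]),2),"open",s["opening"],"toolx,y in counter",np.round(B.T@R[:,:2],3).T.tolist())
for n,yy in(("L",.065),("R",-.065)): print(n,"tcp rel axle mm, counter axes",np.round((B.T@(p-C)-[0,yy,.044])*1000,1))
if len(sys.argv)>1:
    o=[]
    for n,(a,b,c,d) in(("top",(190,285,185,330)),("side",(175,285,240,340))):
        f=imaging.grab_frame(n); o.append(cv2.resize(np.clip(f["frame"][a:b,c:d]*1.5,0,255).astype(np.uint8),(400,380 if n=="side" else 262+118),interpolation=2))
    cv2.imwrite(f"pics/{sys.argv[1]}.png",np.hstack(o)[:,:,::-1])
E
python3 st.py
```

```text
clock: 1.6
position: [0.4696, 0.121, 0.1881]
ee_rot: [[-0.998, 0.061, -0.0], [0.061, 0.998, -0.0], [0.0, -0.0, -1.0]]
wrist_force: [-0.4, 0.3, -0.1]
opening: 0.0003
finger_force: 0.0
t 1.6 p [0.4696 0.121  0.1881] F [-0.39  0.29 -0.14] open 0.00033251234087000895 toolx,y in counter [[-1.0, -0.001, 0.0], [-0.001, 1.0, -0.0]]
L tcp rel axle mm, counter axes [-39.9  -0.8 144.1]
R tcp rel axle mm, counter axes [-39.9 129.2 144.1]
```

```bash
python3 -m crank '[[0,0,40,0],[0,0,80,0],[0,0,110,0],[0,0,120,0],[0,0,120,0],[-5,0,120,0],[-10,0,120,0],[-14,0,120,0],[-17,0,120,0],[-20,0,120,0],[-20,0,120,0]]'; python3 st.py a1
```

```text
clock: 2.98
position: [0.4891, 0.1212, 0.0683]
ee_rot: [[-0.998, 0.061, -0.0], [0.061, 0.998, -0.0], [0.0, -0.0, -1.0]]
wrist_force: [0.3, -0.1, -0.4]
opening: 0.0002
finger_force: 0.0
t 2.975 p [0.4891 0.1212 0.0683] F [ 0.32 -0.11 -0.35] open 0.00021259910627976434 toolx,y in counter [[-1.0, -0.001, 0.0], [-0.001, 1.0, -0.0]]
L tcp rel axle mm, counter axes [-20.5   0.5  24.3]
R tcp rel axle mm, counter axes [-20.5 130.5  24.3]
```

View pics/a1.png

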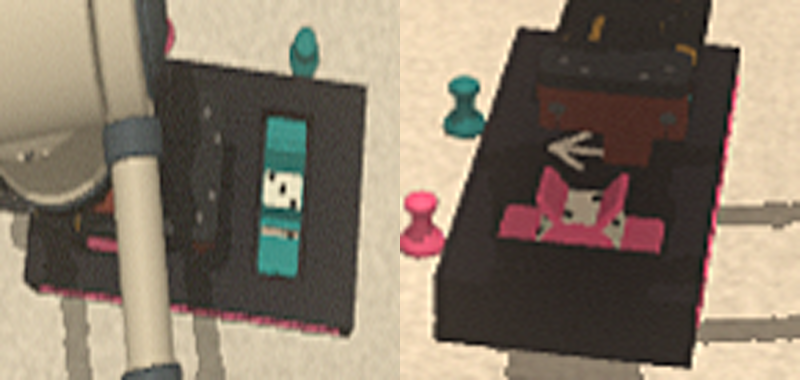

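The side view shows the finger just in front of the near pink ridge (about pixel 630,170 in the crop), with the wheel unmoved. No force yet, so I'll keep pushing slowly.

```bash
for i in 1 ; do python3 -m crank '[[-3,0,0,0],[-6,0,0,0],[-6,0,0,0]]' | grep -v ee_rot; done; python3 st.py | head -2; python3 -m crank '[[-3,0,0,0],[-5,0,0,0],[-5,0,0,0]]' | grep force; python3 st.py a2
```

```text
clock: 3.45
position: [0.4952, 0.1208, 0.0684]
wrist_force: [0.1, -0.1, 0.3]
opening: 0.0005
finger_force: 0.0
t 3.45 p [0.4952 0.1208 0.0684] F [ 0.12 -0.11  0.33] open 0.0005065777720681048 toolx,y in counter [[-1.0, -0.001, 0.0], [-0.001, 1.0, -0.0]]
L tcp rel axle mm, counter axes [-14.4   0.5  24.4]
wrist_force: [0.2, -0.6, -0.4]
finger_force: 0.0
t 3.825 p [0.5001 0.1205 0.0684] F [ 0.23 -0.56 -0.44] open 0.0004941281695299662 toolx,y in counter [[-1.0, -0.001, 0.0], [-0.001, 1.0, -0.0]]
L tcp rel axle mm, counter axes [-9.4  0.5 24.4]
R tcp rel axle mm, counter axes [ -9.4 130.5  24.4]
```

View pics/a2.png

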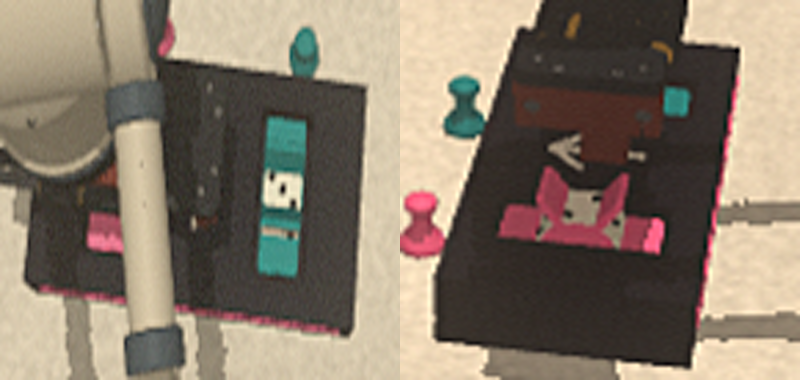

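Run:
```python
from h import *
from plant import imaging,readout
f=imaging.grab_frame("side"); p=np.array(readout.state()["position"])
T=f["world_from_camera"]
print("tcp px",pix(f,[p,p+[0,0,.02],p+[0,0,.05],[.5095,.1194,.044]]))
v,u=np.mgrid[175:285,240:340]; v=v.ravel();u=u.ravel(); z=f["z_map"][v,u]
n=cv2.undistortPoints(np.float32(np.c_[u,v]).reshape(-1,1,2),f["K"],f["dist"]).reshape(-1,2)
P=np.c_[n*z[:,None],z]@T[:3,:3].T+T[:3,3]
rel=(P-[.5055,.0545,.044])@np.array([[np.cos(-.0616),-np.sin(-.0616),0],[np.sin(-.0616),np.cos(-.0616),0],[0,0,1]]); rel[:,1]-=.065; rel*=1000
m=(abs(rel[:,1])<40)&(rel[:,2]>12)&(rel[:,2]<110)
for lo in range(12,110,6):
    k=m&(rel[:,2]>=lo)&(rel[:,2]<lo+6)
    if k.sum(): print(lo,k.sum(),"x",np.percentile(rel[k,0],[2,50,98]).round(1),"y",np.percentile(rel[k,1],[2,50,98]).round(1), f["frame"][v[k],u[k]].mean(0).round())
c=np.clip(f["frame"][175:285,240:340]*2.5,0,255).astype(np.uint8); cv2.imwrite("pics/a3.png",cv2.resize(c,(545,600),interpolation=2)[:,:,::-1])
```

```text
tcp px [[290.00740786 232.46630093]
 [290.32132919 224.93144487]
 [290.80423923 213.28776968]
 [285.06888912 240.72199001]]
12 59 x [-62.9  -4.   51. ] y [-27.7  17.   22. ] [85. 45. 49.]
18 118 x [-11.5  -0.1  12. ] y [-12.1   7.3  19.8] [94. 69. 63.]
24 42 x [-16.2  10.9  17.1] y [-10.6   7.8  18.4] [94. 40. 48.]
30 58 x [-21.5  14.7  21.9] y [-7.5 10.2 20.4] [96. 40. 49.]
36 29 x [-21.5 -18.4  20.6] y [-6.8  6.2 18.8] [104.  42.  53.]
54 3 x [-20.9  -9.7  -5.6] y [7.8 8.  9.6] [35. 24. 20.]
60 26 x [-21.5 -11.6   0.3] y [-6.1 10.1 12.9] [44. 27. 23.]
66 31 x [-21.4  -9.4  -0. ] y [ 2.1 10.4 13.4] [49. 28. 23.]
72 31 x [-21.1 -11.3   0.7] y [ 7.3 10.5 14. ] [49. 29. 24.]
78 12 x [-20.7 -11.1  -3.8] y [ 8.9 11.4 13.4] [49. 29. 24.]
```

View pics/a3.png

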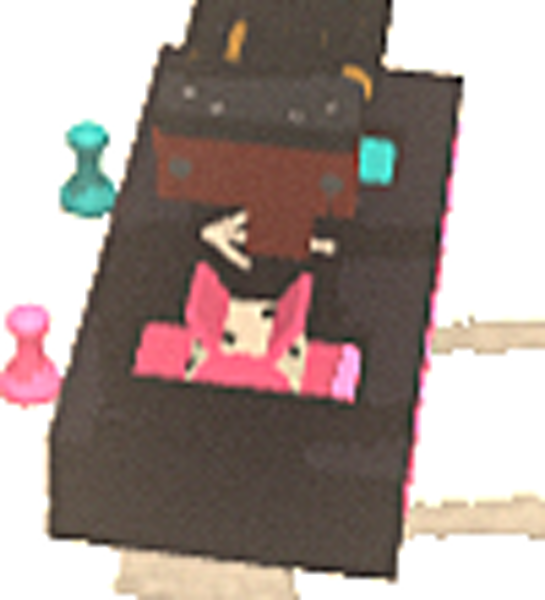

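The pixel projection and the depth map agree that the shut fingertip is really about 33 mm above the reported TCP (rel z ≈ 57 against 24). It passed over the wheel without touching it. I'll back off, go down part of the way, and measure the tip again.

```bash
cat > tip.py <<'E'
from h import *
from plant import imaging,readout
import sys
yy=float(sys.argv[1]); f=imaging.grab_frame("side"); T=f["world_from_camera"]
v,u=np.mgrid[150:300,220:370]; v=v.ravel();u=u.ravel(); z=f["z_map"][v,u]
n=cv2.undistortPoints(np.float32(np.c_[u,v]).reshape(-1,1,2),f["K"],f["dist"]).reshape(-1,2)
P=np.c_[n*z[:,None],z]@T[:3,:3].T+T[:3,3]; a=-.0616
rel=(P-[.5055,.0545,.044])@np.array([[np.cos(a),-np.sin(a),0],[np.sin(a),np.cos(a),0],[0,0,1]]); rel[:,1]-=yy; rel*=1000
h=cv2.cvtColor(f["frame"],cv2.COLOR_RGB2HSV)[v,u]
m=(abs(rel[:,1])<30)&(rel[:,2]>14)&(h[:,2]<75)
for lo in range(14,100,5):
    k=m&(rel[:,2]>=lo)&(rel[:,2]<lo+5)
    if k.sum()>2: print(lo,k.sum(),"x",np.percentile(rel[k,0],[5,50,95]).round(1),"y",np.percentile(rel[k,1],[5,50,95]).round(1))
h=cv2.cvtColor(f["frame"],cv2.COLOR_RGB2HSV)[v,u]
y=(h[:,0]>18)&(h[:,0]<36)&(h[:,1]>110)&(h[:,2]>70)
print("yellow px",y.sum(), rel[y].mean(0).round() if y.any() else "")
E
python3 -m crank '[[10,0,0,0],[30,0,0,0],[36,0,0,0],[36,0,10,0],[36,0,20,0],[36,0,20,0]]' | grep -E "pos|force"; python3 st.py|head -2; python3 tip.py .065
```

```text
position: [0.4634, 0.1225, 0.0467]
wrist_force: [-0.0, 0.0, 0.2]
finger_force: 0.0
t 4.725 p [0.4634 0.1225 0.0467] F [-0.04  0.04  0.23] open 0.00042291756289114947 toolx,y in counter [[-1.0, -0.001, 0.003], [-0.001, 1.0, -0.001]]
L tcp rel axle mm, counter axes [-46.2   0.3   2.7]
19 12 x [-9.3 -5.9  7.1] y [-11.7  -3.2  13.4]
39 17 x [-56.5 -44.2 -36.2] y [ 5.9  8.2 10.8]
44 23 x [-57.9 -48.2 -38.2] y [ 7.2  9.1 11. ]
49 21 x [-55.5 -47.7 -36.2] y [ 7.5  9.1 11.9]
54 25 x [-57.4 -45.7 -36. ] y [ 7.3  9.2 10.8]
yellow px 0
```

```bash
python3 -m crank '[[0,0,7,0],[0,0,13,0],[0,0,13,0],[0,0,13,0]]' | grep -E "force"; python3 st.py|head -2; python3 tip.py .065
```

```text
wrist_force: [-0.5, 0.5, 0.7]
finger_force: 0.0
t 5.275 p [0.4641 0.1228 0.0355] F [-0.58  0.5   0.73] open 0.0005057812201417501 toolx,y in counter [[-1.0, -0.001, -0.0], [-0.001, 1.0, 0.0]]
L tcp rel axle mm, counter axes [-45.5   0.6  -8.5]
19 11 x [-8.6 -5.5  7. ] y [-11.1  -2.8  13.8]
24 5 x [-54.8 -36.9 -15. ] y [-10.6   5.8   8.1]
29 22 x [-56.8 -46.9 -15.8] y [-3.3  9.4 10.6]
34 24 x [-56.7 -45.8 -35.3] y [-0.4  9.3 11.7]
39 23 x [-55.9 -46.4 -36.3] y [ 7.3  8.9 11.3]
44 9 x [-51.3 -44.3 -39. ] y [ 8.7  9.3 10.9]
yellow px 0
```

Tip is now at rel z ≈ 26, front face at about −35.5 mm. Starting the first click with a slow push.

```bash
python3 -m crank '[[-10,0,1.5,0],[-16,0,1.5,0],[-20,0,1.5,0],[-23,0,1.5,0],[-26,0,1.5,0],[-26,0,1.5,0]]' | grep -E "force"; python3 st.py|head -2;  python3 -m crank '[[-3,0,0,0],[-6,0,0,0],[-9,0,0,0],[-11,0,0,0],[-11,0,0,0]]' | grep -E "force"; python3 st.py a4|head -2
```

```text
wrist_force: [-0.2, -0.0, 0.6]
finger_force: 0.5
t 6.075 p [0.4902 0.1211 0.0339] F [-0.24 -0.05  0.62] open 0.00048175014623464535 toolx,y in counter [[-1.0, -0.001, -0.0], [-0.001, 1.0, 0.0]]
L tcp rel axle mm, counter axes [-19.4   0.6 -10.1]
wrist_force: [0.6, 0.5, 0.8]
finger_force: 0.7
t 6.7 p [0.5015 0.1205 0.0342] F [0.61 0.51 0.76] open 0.0006533940717559348 toolx,y in counter [[-1.0, -0.001, -0.001], [-0.001, 1.0, 0.0]]
L tcp rel axle mm, counter axes [-8.   0.6 -9.8]
```

View pics/a4.png

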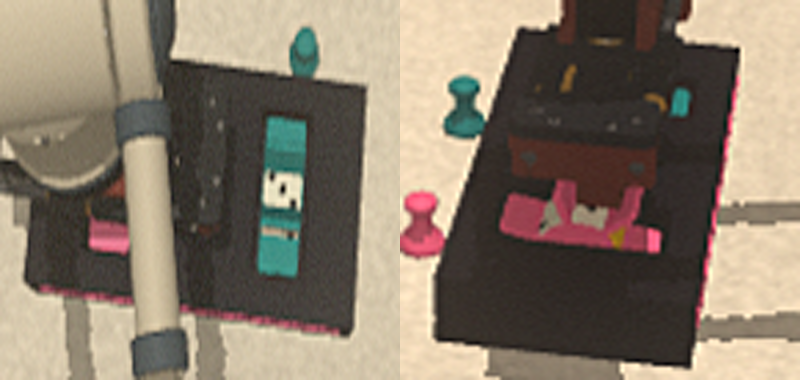

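The near pink ridge is now past upright, leaning forward at about (565,195) in the crop. Yellow shows on the facet after next, at (620,238). Lifting straight up lets the detent finish the click.

```bash
python3 -m crank '[[0,0,-5,0],[0,0,-12,0],[0,0,-22,0],[10,0,-30,0],[30,0,-30,0],[38,0,-30,0],[38,0,-30,0],[38,0,-30,0]]' | grep -E "force"; python3 st.py a5|head -2;python3 tip.py .065
```

```text
wrist_force: [-0.3, -0.1, -0.5]
finger_force: 0.0
t 7.8 p [0.4633 0.1228 0.064 ] F [-0.33 -0.16 -0.51] open 0.0002022279994583522 toolx,y in counter [[-1.0, -0.001, -0.0], [-0.001, 1.0, -0.0]]
L tcp rel axle mm, counter axes [-46.3   0.5  20. ]
19 9 x [-8.2 -1.9  1.4] y [-12.8   3.4   5.3]
54 12 x [-56.2 -48.1 -35.4] y [6.2 8.  9.8]
59 24 x [-57.2 -46.2 -37.6] y [6.4 8.6 9.8]
64 22 x [-58.  -49.8 -39.1] y [ 3.1  8.9 11.1]
69 18 x [-53.1 -45.7 -37.2] y [ 7.3  9.4 11.7]
74 12 x [-57.2 -51.3 -40.1] y [ 7.7  9.5 10.8]
yellow px 25 [-19.   8.   9.]
```

View pics/a5.png

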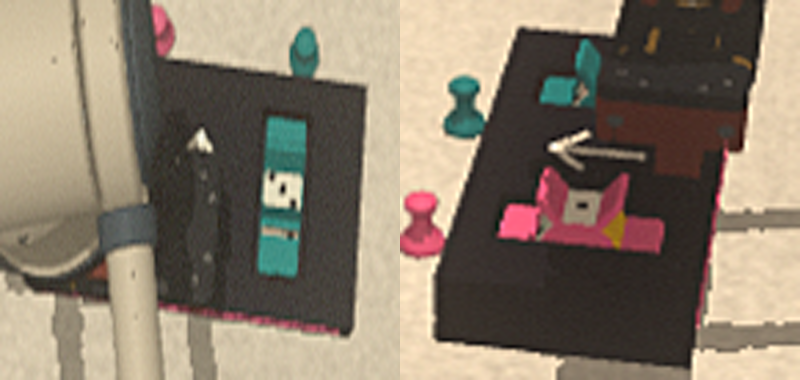

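One click done: pink shows 1 pip and the yellow facet is next, facing the robot side at rel (−19, 9). I'll repeat the same stroke once.

```bash
python3 -m crank '[[0,0,15,0],[0,0,30,0],[0,0,30,0],[-12,0,30,0],[-20,0,30,0],[-24,0,30,0],[-27,0,30,0],[-30,0,30,0],[-33,0,30,0],[-36,0,30,0],[-38,0,30,0],[-38,0,30,0]]' | grep -E "force"; python3 st.py|head -2; python3 tip.py .065|tail -1; python3 -m crank '[[0,0,-5,0],[0,0,-12,0],[0,0,-22,0],[10,0,-30,0],[30,0,-50,0],[38,0,-70,0],[38,0,-70,0]]' | grep -E "force"; python3 st.py|head -2;python3 tip.py .065|tail -1
```

```text
wrist_force: [0.9, -1.0, 2.0]
finger_force: 0.7
t 9.45 p [0.5015 0.1205 0.0343] F [ 1.01 -0.93  1.95] open 0.0011028665114920966 toolx,y in counter [[-1.0, -0.001, -0.001], [-0.001, 1.0, 0.0]]
L tcp rel axle mm, counter axes [-8.   0.6 -9.7]
yellow px 40 [-5. 11. 20.]
wrist_force: [0.5, 0.3, -0.4]
finger_force: 0.0
t 10.375 p [0.4635 0.1232 0.1063] F [ 0.47  0.34 -0.4 ] open 0.00043583668366395227 toolx,y in counter [[-1.0, -0.001, -0.004], [-0.001, 1.0, 0.001]]
L tcp rel axle mm, counter axes [-46.1   1.   62.3]
yellow px 74 [-1. 14. 30.]
```

Yellow is now on top of the left wheel. Moving across to the right wheel.

```bash
python3 -m crank '[[0,-40,0,0],[0,-85,0,0],[0,-130,0,0],[0,-130.5,0,0],[0,-130.5,30,0],[0,-130.5,42,0],[0,-130.5,42,0]]' | grep -E "force"; python3 st.py a6; python3 tip.py -.065
```

```text
wrist_force: [-0.0, -1.1, -0.1]
finger_force: 0.0
t 11.3 p [ 0.4543 -0.0067  0.0605] F [ 0.02 -1.07 -0.11] open 0.00032389636973726094 toolx,y in counter [[-1.0, -0.002, 0.003], [-0.002, 1.0, 0.0]]
L tcp rel axle mm, counter axes [ -47.4 -129.2   16.5]
R tcp rel axle mm, counter axes [-47.4   0.8  16.5]
14 22 x [-9.9  3.1 12. ] y [12.3 18.9 21.3]
19 39 x [-14.3   0.3  14.5] y [-6.1 10.4 20.8]
24 32 x [-14.9  11.2  14.6] y [-6.5  9.3 20.7]
29 34 x [-21.4  14.2  19.3] y [-9.7  9.  19.3]
34 28 x [-22.1 -17.8  19. ] y [-6.7  5.1 20.5]
54 18 x [-55.2 -47.8 -37.9] y [ 8.3  9.8 13.4]
59 20 x [-57.5 -47.6 -38. ] y [ 9.1 10.7 13.2]
64 20 x [-56.9 -48.2 -37.6] y [ 7.   9.5 12.3]
69 19 x [-56.7 -46.2 -37.3] y [ 7.8 10.2 12.6]
74 20 x [-58.1 -47.9 -36.8] y [ 7.2 10.1 12.4]
79 18 x [-56.4 -45.5 -38.5] y [10.  11.4 13.1]
yellow px 77 [ -1. 144.  30.]
```

View pics/a6.png

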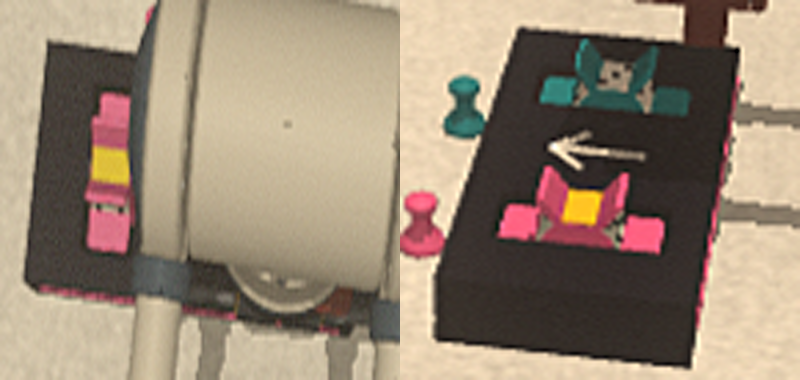

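Pink is home with yellow up. Teal shows 3 pips, its ridges are where expected, and the finger sits in front of it. Starting the first click on teal.

```bash
python3 -m crank '[[0,0,15,0],[0,0,28,0],[0,0,28,0],[-12,0,28,0],[-20,0,28,0],[-24,0,28,0],[-27,0,28,0],[-30,0,28,0],[-33,0,28,0],[-36,0,28,0],[-38,0,28,0],[-38,0,28,0]]' | grep -E "force"; python3 st.py|tail -1; python3 -m crank '[[0,0,-5,0],[0,0,-12,0],[0,0,-22,0],[10,0,-28,0],[30,0,-28,0],[38,0,-28,0],[38,0,-28,0],[38,0,-28,0]]' | grep -E "force"; python3 st.py a7|tail -1;python3 tip.py -.065|tail -1
```

```text
wrist_force: [1.3, -0.5, 1.6]
finger_force: 0.7
R tcp rel axle mm, counter axes [-8.   0.1 -9.7]
wrist_force: [0.4, 0.1, 0.2]
finger_force: 0.0
R tcp rel axle mm, counter axes [-46.2   0.   18. ]
yellow px 77 [ -0. 134.  21.]
```

View pics/a7.png

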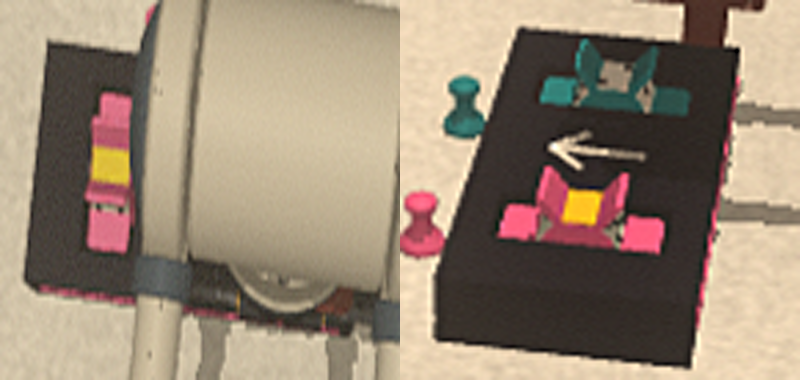

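Pink is unchanged. Teal advanced: the centre pip is gone, so 2 pips. That was my last picture, so from here I'll check numerically through yellow pixels near the right wheel. Second click:

```bash
cat >> tip.py <<'E'
for nm,y0 in(("L",65),("R",-65)):
    k=(h[:,0]>18)&(h[:,0]<36)&(h[:,1]>110)&(h[:,2]>35)&(abs(rel[:,1]+yy*1000-y0)<25)&(abs(rel[:,0])<45)
    print(nm,"yellow",k.sum(),np.median(rel[k],0).round() if k.any() else "")
E
python3 tip.py -.065|tail -2
python3 -m crank '[[0,0,15,0],[0,0,28,0],[0,0,28,0],[-12,0,28,0],[-20,0,28,0],[-24,0,28,0],[-27,0,28,0],[-30,0,28,0],[-33,0,28,0],[-36,0,28,0],[-38,0,28,0],[-38,0,28,0]]' | grep -E "force"; python3 st.py|tail -1; python3 -m crank '[[0,0,-5,0],[0,0,-12,0],[0,0,-22,0],[10,0,-28,0],[30,0,-28,0],[38,0,-28,0],[38,0,-28,0],[38,0,-28,0]]' | grep -E "force"; python3 st.py|tail -1;python3 tip.py -.065|tail -2
```

```text
L yellow 76 [ -0. 134.  21.]
R yellow 0 
wrist_force: [1.1, 0.0, 0.7]
finger_force: 0.7
R tcp rel axle mm, counter axes [-8.   0.1 -9.7]
wrist_force: [0.0, -0.2, 0.9]
finger_force: 0.0
R tcp rel axle mm, counter axes [-46.2   0.   18. ]
L yellow 76 [ -1. 136.  21.]
R yellow 23 [-19.  13.   7.]
```

Yellow has appeared on teal's near facet at rel (−19, 7), the same signature pink had with one click to go. Last click:

```bash
python3 -m crank '[[0,0,15,0],[0,0,28,0],[0,0,28,0],[-12,0,28,0],[-20,0,28,0],[-24,0,28,0],[-27,0,28,0],[-30,0,28,0],[-33,0,28,0],[-36,0,28,0],[-38,0,28,0],[-38,0,28,0]]' | grep -E "force"; python3 st.py|tail -1; python3 -m crank '[[0,0,-5,0],[0,0,-12,0],[0,0,-22,0],[10,0,-28,0],[30,0,-50,0],[38,0,-90,0],[38,0,-120,0],[38,0,-120,0],[38,0,-120,0]]' | grep -E "force"; python3 st.py;python3 tip.py -.065|tail -2
python3 - <<'E'
from h import *
from plant import imaging
a=dict(np.load("side0.npz")); b=imaging.grab_frame("side")
for n,(v0,v1,u0,u1) in dict(pawnT=(192,220,246,264),pawnP=(226,252,236,254),mouse=(120,150,230,282),dish=(122,158,296,340),lid=(308,358,162,218),case=(315,380,280,330)).items():
    A=cv2.cvtColor(a["frame"][v0:v1,u0:u1],7).astype(np.float32);B=cv2.cvtColor(b["frame"][v0:v1,u0:u1],7).astype(np.float32)
    print(n,np.round(cv2.phaseCorrelate(A,B)[0],2))
E
```

```text
wrist_force: [0.9, 0.2, 0.3]
finger_force: 0.7
R tcp rel axle mm, counter axes [-8.   0.  -9.8]
wrist_force: [-0.0, 0.2, -0.4]
finger_force: 0.0
t 19.325 p [ 0.4546 -0.0074  0.1529] F [-0.05  0.19 -0.39] open 0.0005272218579447102 toolx,y in counter [[-1.0, -0.001, 0.001], [-0.001, 1.0, 0.0]]
L tcp rel axle mm, counter axes [ -47.  -129.9  108.9]
R tcp rel axle mm, counter axes [-4.700e+01  1.000e-01  1.089e+02]
L yellow 75 [ -0. 135.  21.]
R yellow 58 [ 1.  5. 20.]
pawnT [ 0.02 -0.1 ]
pawnP [-0.01  0.47]
mouse [-0.01 -0.04]
dish [0.85 0.1 ]
lid [ 0.02 -0.02]
case [-0.    0.01]
```

Both yellow facets sit level on top (x ≈ 0, z ≈ 20 mm), the loose things haven't moved, and the arm is clear. Handing in.

```bash
python3 -c "
from plant import r
print(r.job_done())"
```

```text
the job is handed in; nothing more can be done
None
```

I reset both wheels to yellow facing up (pink 2 clicks, teal 3) and handed the job in; the camera showed both home, the loose things unmoved and the arm clear, but no verdict came back.

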